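Balance the black clay platter on the upturned bowl

ROBOT

A 7-joint arm with a two-finger parallel gripper is mounted at the origin on the work surface. World frame = base frame: x ahead of the robot, y to its left, z up, the work surface at z = 0. Lengths are in m, angles in rad, forces in N, time in s.
With the tool pointing down it reaches from about 0.4 to 0.85 m from the base axis. Payload 10.4 kg.
Tool frame: the origin (TCP) lies at the very end of the fingers, on their centre line; the grasp point (between the pads) lies 19 mm behind it; z points along the fingers, y is the line along which they close (so a half turn about z gives the same grasp; the last joint's range is limited). The gripper opens to 85 mm and grips with 20 to 120 N. Pads are 22 mm wide; open, the fingers measure 114 mm over their backs; the gripper's body (76 mm by 85 mm) begins 54 mm behind the grasp point. The pads swing forward as they close: fully open they stand 13 mm farther back than shut.
Start: joints at [1.248, 0.332, -0.065, 1.46, 0.022, 1.35, -0.088], TCP at [0.185, -0.597, 0.231] pointing down, gripper open.
Joint ranges: [-2.6, 2.6], [-0.5, 2.12], [-1.47, 1.34], [0.16, 2.42], [-1.27, 4.41], [0.06, 2.06], [-2.6, 2.6]. Speed limits (rad/s): [2.22, 2.22, 2.79, 2.79, 3.14, 3.14, 3.14].

INTERFACE

Orientations are given as a rotation vector (axis times angle).
In Python, from workcell import robot gives the robot as it stands.
- The arm moves only by the tool move_arm, never from a script. Its argument "plan" is a list that holds one entry, the list of rows, each a list of 7 numbers: the shift along the tool's x, y, z normalised to -1 to 1, where 1 is 250 mm, then the turn, a rotation vector about the tool's x, y, z normalised to -1 to 1, where 1 is 180 degrees, then the opening, from 0 (shut) to 1 (fully open). A call has 1 to 12 rows; each row shifts and turns the commanded pose from where the row before left it, along the tool's axes as they then stand; what a row does not reach is not made up. A row lasts 1/12 s, in which the tool goes at most 41.7 mm and 7.16 degrees, less where a joint would pass 70% of its speed; a pose out of reach is approached as far as the arm can. A call with a number of a shift or a turn outside -1 to 1 is refused whole. A call with a gripper value outside its range is refused whole. The fingers move at their own pace and stop on an object; "grip_force" is the grip in N (left out, the last holds). Time passes only in rows, so rows that do not move let the fingers close. It gives the time, the measured TCP pose, the force, the opening and the grip force at its end, in the units of the state.
- robot.sense(): the state, without advancing time (a new reading comes with each control period).
- robot.capture(name): name is "scene" or "top"; returns a dict with "pixels" (480x640x3 uint8, red, green, blue), "depth" (480x640 float32, m along the optical axis (not along the pixel's ray), 0 where there is no reading), "fx", "fy", "cx", "cy" (pixels), "k1" (the pictures are not rectified: a ray, as slopes to the right and down, at radius r is drawn at 1 + k1 r^2 times it, then the intrinsics apply), "R" (3x3) and "t" (3): a world point X has camera coordinates R X + t. Camera axes: x right, y down, z forward; pixel columns grow to the right and rows downward; lengths in m; the calibration is good to about 2 mm. A picture is of the moment at which its call begins.
- robot.finish_job(): hands the job in; it is judged then, once.
The state is a dict: "t": time; "joint_pos": joint angles; "dq": joint speeds; "effort": joint torques, N m; "tcp_pos": TCP position; "ee_rot": TCP orientation; "force": force on the tool from outside, world axes, zero at the start; "torque": the same for the moment, N m; "gripper_width": opening from 0.0 (shut) to 1.0 (fully open); "finger_force": force on a finger pad.
Only numpy, scipy, OpenCV 4.12 (cv2) and the standard library are available. Lean on these libraries where they do the work, as an engineer would, in place of code of your own. Each camera call takes 0.05 s, during which the arm holds its last target. There are 200 camera calls.

TASK

Set up the painting turntable: push the oval black clay platter off the low cedar step until it balances by itself on top of the upturned bowl, level to the eye, at rest and touching nothing but the bowl. The platter is unfired and hand-pressed, so its balance point need not be at its middle and has to be found; push gently, never lift the platter clear and never let it fall. Leave the owl, the candleholder and the spoon where they are.

Things in the scene. Friction and masses are not known exactly. Their poses are not given: they have to be found in the camera images.
- platter: Oval black clay platter, loose, 0.4 to 0.8 kg, 104 mm wide (own x), 204 mm long with its lugs (own y). Flat underside 10 mm thick; rim 8 mm wide, its top 21 mm above the underside. Origin: middle of the underside; own z is up. It starts bridging bowl and step, +y end low. Its balance point is hidden: on the long axis, up to 25 mm either way from the middle, about 9 mm above the underside.
- owl: Black clay owl figure, 80 mm wide, 128 mm tall, loose; origin under its centre. Bystander.
- candleholder: Brown glazed clay candleholder, round, 94 mm wide at the foot, 85 mm tall, loose; origin under its centre. Bystander.
- spoon: Copper burnishing spoon, 160 mm long, lying along its own x, loose; origin under its centre. Bystander.
- bowl: Fixed terracotta bowl that stands upside down on the table: a smooth dome, part of a sphere of 80 mm radius, 75 mm high, 168 mm wide at the table. Origin: on its axis at the table, so its top is 75 mm above the origin; own +y points level to the step.
- step: Fixed low cedar step (a little bench) with a flat top 57 mm above the table, 18 mm lower than the bowl's top. The board is 150 by 150 mm, 12 mm thick; its nearest edge is 68 mm from the bowl's axis. Same axes as the bowl. Origin: under its centre, at the table.
- tail_end (a point): Lower edge of the end face of the platter's +y lug, at its middle, 102 mm from the platter's origin. The lug is 50 mm wide (own x), 12 mm thick, underside flush with the platter's, and sticks out 12 mm past the oval. At the start this edge rests on the step.
- nose_end (a point): The same point of the like lug at the platter's other (-y) end, 102 mm from the origin; it starts in the air beyond the bowl.
There are look-alikes about, which are no part of the job. Of the things like the platter, leave any that is red; of the rest the smaller one is meant.

How it is judged:
At the end, for the whole second after the job is handed in: The platter is borne by the bowl alone, tilted less than 0.08 rad (4.5 degrees), its middle within 45 mm sideways of the bowl's axis and over 65 mm high, no force on the step, and at rest (under 20 mm/s and 0.15 rad/s) (angle between platter's own z axis and vertical below 0.08 rad and contact force between platter and bowl above 1 N and contact force between platter and step below 0.05 N and horizontal distance between platter and bowl below 0.045 m and height (world z) of platter above 0.065 m and linear speed of platter below 0.02 m/s and angular speed of platter below 0.15 rad/s); the robot touches nothing.
It fails at once if the platter falls (its middle below 45 mm) (height (world z) of platter below 0.045 m).
It fails at once if the platter is lifted clear (its middle above 105 mm) (height (world z) of platter above 0.105 m).
It fails at once if the fingers press on the platter with over 20 N (contact force between the fingers and platter above 20 N).
It fails at once if the owl, the candleholder or the spoon is shifted by over 25 mm (distance of any of owl, candleholder, spoon from where it was at the start of the episode above 0.025 m).
It also fails if it takes over 72 s, if anything falls off the work surface, if the arm or the gripper's body presses on something with over 40 N, if the wrist force passes 120 N, or if a joint passes its speed limit or range.

## Working session

There is one attempt and no reset: what is moved stays moved. The work goes in short steps, Python scripts to look and compute and a tool call to move; the robot and the scene stay as the last step left them, time stands still between calls to the robot, and variables do not carry over. Pictures are saved under pics/ and viewed, at most 10 in all, crops included, and the job is handed in when it is done.

Besides the shell and the picture viewer there is one more tool, called after "Call:" as a command line: name --argument value ..., lists and objects as JSON in quotes. move_arm: Moves the arm, as the interface text tells. Its arguments: {"type":"object","properties":{"plan":{"type":"array","items":{"type":"array","items":{"type":"array","items":{"type":"number","minimum":-1,"maximum":1}}}},"grip_force":{"type":"number"}},"required":["plan"]}

```bash
mkdir -p pics; cat > h.py <<'E'
import numpy as np, cv2
from workcell import robot
def cap(n):
    c=robot.capture(n); return c
def save(c,f,box=None,s=1):
    p=cv2.cvtColor(c["pixels"],cv2.COLOR_RGB2BGR)
    if box: p=p[box[1]:box[3],box[0]:box[2]]
    if s!=1: p=cv2.resize(p,None,fx=s,fy=s,interpolation=cv2.INTER_CUBIC)
    cv2.imwrite("pics/"+f,p)
def cloud(c):
    K=np.array([[c["fx"],0,c["cx"]],[0,c["fy"],c["cy"]],[0,0,1.]])
    v,u=np.mgrid[0:480,0:640]
    uv=np.stack([u,v],-1).reshape(-1,1,2).astype(float)
    n=cv2.undistortPoints(uv,K,np.array([c["k1"],0,0,0,0.])).reshape(480,640,2)
    d=c["depth"]; P=np.dstack([n[...,0]*d,n[...,1]*d,d])
    X=(P-np.array(c["t"]))@np.array(c["R"]); X[d==0]=np.nan
    return X
E
python3 - <<'E'
from h import *
a=cap("scene");b=cap("top");save(a,"s0.png");save(b,"t0.png")
np.savez("c0.npz",s=cloud(a),t=cloud(b),sp=a["pixels"],tp=b["pixels"])
print(robot.sense())
E
```

```text
{'t': 0.1, 'joint_pos': array([ 1.24849335,  0.33280775, -0.06471365,  1.46086155,  0.02162037,
        1.34991031, -0.08848554]), 'dq': array([ 0.00122645, -0.00257714,  0.00118211, -0.00273279, -0.00077924,
        0.00017053,  0.00196489]), 'effort': array([ 1.10272973e-03, -6.26751852e+01,  4.93204873e-02, -3.92435431e+01,
        1.64520484e-02,  6.88130938e-03,  2.60295167e-06]), 'tcp_pos': array([ 0.18441987, -0.59681451,  0.2305941 ]), 'ee_rot': array([-3.10512481e+00, -4.68903262e-01,  4.17584136e-04]), 'force': array([ 0.01780186, -0.16599657, -0.22429966]), 'torque': array([ 0.02943502,  0.01699004, -0.02431581]), 'finger_force': 0.0, 'gripper_width': 0.9987543311742669}
```

View pics/s0.png

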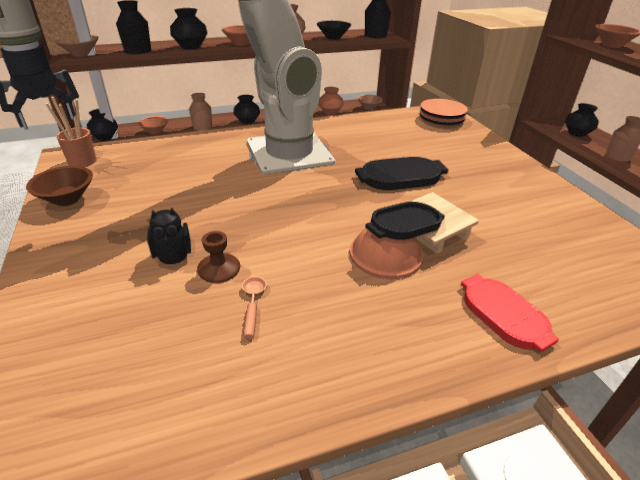

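View pics/t0.png

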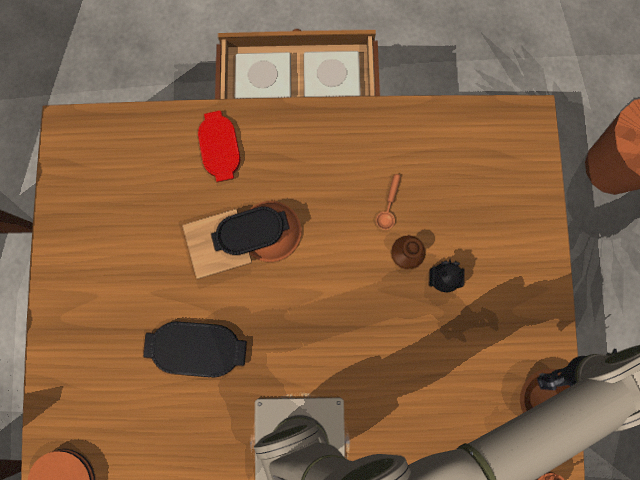

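The candidates in the top view are the red platter (219,146), excluded; the large black one (195,348); and the smaller black one (250,231) bridging the bowl (275,231) and the step (215,245). I choose the one at (250,231). The owl (447,277), candleholder (408,252) and spoon (390,200) stand well clear.

```bash
cat >> h.py <<'E'
from scipy.optimize import least_squares
def hsv(c): return cv2.cvtColor(c["pixels"],cv2.COLOR_RGB2HSV)
def platter(c,X,Z=(0.05,0.13),ctr=None,r=0.16):
    "black points near bowl above the table -> points, rim plane, centre and axis"
    m=(c["pixels"].max(-1)<70)&(X[...,2]>Z[0])&(X[...,2]<Z[1])
    if ctr is not None: m&=np.hypot(X[...,0]-ctr[0],X[...,1]-ctr[1])<r
    n,l,s,_=cv2.connectedComponentsWithStats(m.astype(np.uint8))
    k=1+np.argmax(s[1:,4]); return l==k
E
python3 - <<'E'
from h import *
b=cap("top");a=cap("scene");save(a,"s1.png",(340,180,500,290),5)
for nm,c in(("top",b),("scene",a)):
    X=cloud(c); H=hsv(c).astype(int)
    print(nm,"table z",np.nanmedian(X[300:320,300:360,2]) if nm=="top" else "")
    box=np.zeros((480,640),bool)
    if nm=="top": box[190:285,175:305]=1
    else: box[190:280,340:485]=1
    m=platter({"pixels":np.where(box[...,None],c["pixels"],255)},X,Z=(0.03,0.16))
    P=X[m]; print("platter n",m.sum(),P.mean(0),P.min(0),P.max(0))
    r=cv2.minAreaRect(P[:,:2].astype(np.float32)*1000);print(r)
    mb=box&(H[...,1]>110)&(H[...,0]<11)&(X[...,2]>0.01)&~m
    Q=X[mb];f=lambda p:np.linalg.norm(Q-[p[0],p[1],-0.005],axis=1)-0.08
    s=least_squares(f,[Q[:,0].mean(),Q[:,1].mean()],loss="soft_l1",f_scale=.003)
    print("bowl n",mb.sum(),s.x,np.median(abs(s.fun)))
    ms=box&(abs(X[...,2]-.057)<.006)&~m&~mb&(c["pixels"].max(-1)>120)
    S=X[ms];print("step",ms.sum(),np.median(S[:,2]),cv2.minAreaRect(S[:,:2].astype(np.float32)*1000))
    d=P@np.array([0,1,0])
E
```

```text
top table z 0.0004035061672685256
platter n 2595 [0.54484067 0.11689597 0.08120161] [0.48259836 0.01467188 0.0315534 ] [0.61996919 0.22050881 0.10713292]
((550.8275756835938, 118.73817443847656), (120.52899932861328, 202.22442626953125), 15.426857948303223)
bowl n 1034 [0.55535542 0.07074444] 0.001504652094502297
step 1942 0.056706759168898904 ((531.1586303710938, 156.4485321044922), (150.71583557128906, 260.0466003417969), 15.137442588806152)
scene table z 
platter n 2099 [0.55321693 0.1107251  0.08438821] [0.48880614 0.01640139 0.05298929] [0.60910771 0.21785909 0.10470373]
((549.6116943359375, 116.33042907714844), (101.67611694335938, 199.0743408203125), 14.49266242980957)
bowl n 2491 [0.55862742 0.07208193] 0.0011503539186899642
step 1222 0.058180023524364036 ((518.60009765625, 210.19915771484375), (152.17111206054688, 155.34033203125), 16.018583297729492)
```

View pics/s1.png

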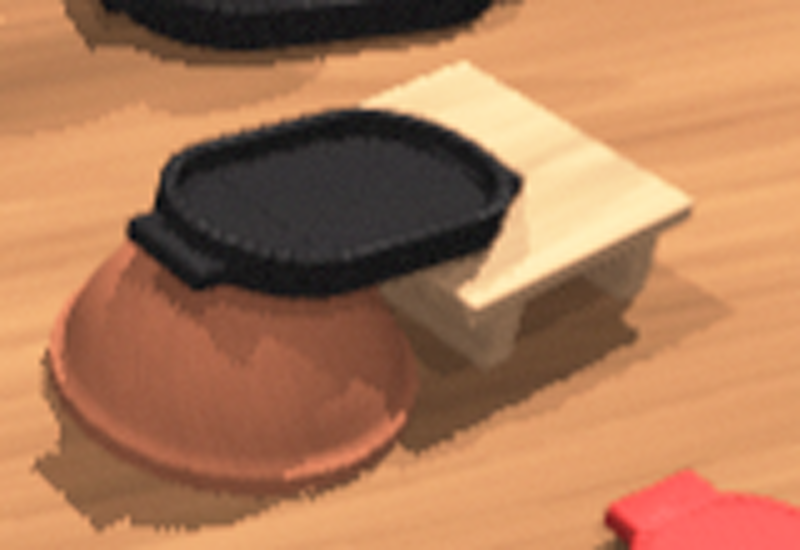

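The crop confirms the choice: the small black platter lies on the bowl, tail lug on the step (around 515,190 in the crop), nose lug in the air at (175,250). The bowl axis is near (0.558, 0.072), and the step direction is turned about 15.5° from world y. Next I fit the platter pose more closely and plan the approach behind the tail.

```bash
cat >> h.py <<'E'
from scipy.spatial.transform import Rotation as Ro
from scipy.spatial import cKDTree
BOWL=np.array([0.5575,0.0718]); PHI=np.deg2rad(15.5)
U=np.array([-np.sin(PHI),np.cos(PHI)]); V=np.array([np.cos(PHI),np.sin(PHI)])
def pose(p): return Ro.from_euler("ZXY",[p[5],p[3],p[4]]),np.array(p[:3])
def fitplatter(names=("scene","top"),caps=None):
    """per camera: rim/floor plane + outline rectangle in platter frame. returns along,lateral (mm, bowl axes), yaw-PHI deg, pitch(tail low +), roll rad"""
    out={}
    for n in names:
        c=caps[n] if caps else cap(n); X=cloud(c)
        d=X[...,:2]-BOWL; al=d@U; la=d@V
        m=(c["pixels"].max(-1)<75)&(X[...,2]>.055)&(X[...,2]<.125)&(abs(la)<.075)&(al>-.14)&(al<.17)
        nn,l,s,_=cv2.connectedComponentsWithStats(m.astype(np.uint8)); m=l==1+np.argmax(s[1:,4])
        P=X[m]; e=cv2.erode(m.astype(np.uint8),np.ones((3,3)))>0
        L=np.c_[(P[:,:2]-BOWL)@U,(P[:,:2]-BOWL)@V,P[:,2]]
        # floor plane: points well inside
        c0=np.median(L[:,:2],0); F=L[(abs(L[:,0]-c0[0])<.055)&(abs(L[:,1]-c0[1])<.03)]
        f=lambda q:F[:,2]-(q[0]+q[1]*(F[:,0]-c0[0])+q[2]*(F[:,1]-c0[1]))
        q=least_squares(f,[.09,0,0],loss="soft_l1",f_scale=.001).x
        # project to underside-plane along normal (floor = 10 mm above underside)
        nrm=np.array([-q[1],-q[2],1]);nrm/=np.linalg.norm(nrm)
        h=(L-[c0[0],c0[1],q[0]])@nrm+.010
        k=(h>-.004)&(h<.028); G=L[k]-h[k,None]*nrm
        r=cv2.minAreaRect((G[:,:2]*1000).astype(np.float32))
        lo,hi=np.percentile(G[:,:2]*1000,[.2,99.8],axis=0)
        ce=np.array(r[0]); zc=q[0]+q[1]*(ce[0]/1000-c0[0])+q[2]*(ce[1]/1000-c0[1])-.010
        out[n]=dict(n=int(k.sum()),c=ce.round(1),size=np.round(r[1],1),ang=round(r[2],1),lo=lo.round(1),hi=hi.round(1),z=round(zc*1000,1),pitch=round(-q[1],4),roll=round(-q[2],4))
    return out
def show(**k):
    for a,b in fitplatter(**k).items(): print(a,b)
def rows(way,Rg,n,nd=3):
    "rows from present pose through waypoints to final tool rotation Rg; n rows for each leg"
    s=robot.sense(); R0=Ro.from_rotvec(s["ee_rot"]); p0=np.array(s["tcp_pos"])
    N=sum(n); pts=[p0]
    for w,k in zip(way,n): pts+=[pts[-1]+(np.array(w)-pts[-1])*(i+1)/k for i in range(k)] if False else list(np.linspace(pts[-1],w,k+1)[1:])
    rv=(R0.inv()*Rg).as_rotvec(); R=R0; p=p0; res=[]
    for i in range(N):
        t=R.inv().apply(np.array(pts[i+1])-p)/.25; g=rv/N/np.pi
        row=np.r_[t.round(nd),g.round(nd+1)]; res.append(row)
        p=p+R.apply(row[:3]*.25); R=R*Ro.from_rotvec(row[3:]*np.pi)
    return res,p,R
def down(a): # tool x at world angle a, z down
    x=np.array([np.cos(a),np.sin(a),0]);z=np.array([0,0,-1.]);return Ro.from_matrix(np.c_[x,np.cross(z,x),z])
E
python3 - <<'E'
from h import *
show()
b=BOWL+.205*U;print(b)
r,p,R=rows([[.47,-.15,.25],[b[0],b[1],.22]],down(PHI+np.pi/2),[16,12])
for x in r: print(x.tolist())
print(p,R.as_matrix())
E
```

```text
scene {'n': 2083, 'c': array([44.4,  4.3]), 'size': array([198.1, 100.9]), 'ang': 1.0, 'lo': array([-53.8, -45.7]), 'hi': array([132.1,  54.4]), 'z': np.float64(71.8), 'pitch': np.float64(0.1201), 'roll': np.float64(0.0014)}
top {'n': 2585, 'c': array([46.2, -1.8]), 'size': array([203.3, 108.8]), 'ang': 4.8, 'lo': array([-53.7, -53.9]), 'hi': array([146.2,  49.9]), 'z': np.float64(69.2), 'pitch': np.float64(0.1216), 'roll': np.float64(0.0255)}
[0.50271613 0.26934424]
[0.101, -0.086, -0.005, -0.0, -0.0, -0.0175]
[0.106, -0.08, -0.004, -0.0, -0.0, -0.0175]
[0.11, -0.074, -0.005, -0.0, -0.0, -0.0175]
[0.114, -0.068, -0.005, -0.0, -0.0, -0.0175]
[0.117, -0.061, -0.004, -0.0, -0.0, -0.0175]
[0.121, -0.055, -0.005, -0.0, -0.0, -0.0175]
[0.123, -0.049, -0.005, -0.0, -0.0, -0.0175]
[0.126, -0.041, -0.005, -0.0, -0.0, -0.0175]
[0.128, -0.034, -0.004, -0.0, -0.0, -0.0175]
[0.13, -0.028, -0.005, -0.0, -0.0, -0.0175]
[0.131, -0.02, -0.005, -0.0, -0.0, -0.0175]
[0.132, -0.013, -0.004, -0.0, -0.0, -0.0175]
[0.132, -0.006, -0.005, -0.0, -0.0, -0.0175]
[0.133, 0.002, -0.005, -0.0, -0.0, -0.0175]
[0.132, 0.009, -0.004, -0.0, -0.0, -0.0175]
[0.132, 0.016, -0.005, -0.0, -0.0, -0.0175]
[0.133, -0.043, 0.01, -0.0, -0.0, -0.0175]
[0.136, -0.036, 0.01, -0.0, -0.0, -0.0175]
[0.137, -0.028, 0.01, -0.0, -0.0, -0.0175]
[0.139, -0.021, 0.01, -0.0, -0.0, -0.0175]
[0.139, -0.013, 0.01, -0.0, -0.0, -0.0175]
[0.141, -0.006, 0.01, -0.0, -0.0, -0.0175]
[0.14, 0.003, 0.01, -0.0, -0.0, -0.0175]
[0.14, 0.01, 0.01, -0.0, -0.0, -0.0175]
[0.139, 0.017, 0.01, -0.0, -0.0, -0.0175]
[0.138, 0.026, 0.01, -0.0, -0.0, -0.0175]
[0.136, 0.032, 0.01, -0.0, -0.0, -0.0175]
[0.134, 0.041, 0.011, -0.0, -0.0, -0.0175]
[0.50283073 0.26930732 0.21988834] [[-2.65161683e-01  9.64203952e-01 -1.41196052e-04]
 [ 9.64203844e-01  2.65161720e-01  4.56949309e-04]
 [ 4.78032118e-04 -1.49763277e-05 -9.99999886e-01]]
```

Call:
move_arm --plan '[[[0.101,-0.086,-0.005,0,0,-0.0175,0],[0.106,-0.08,-0.005,0,0,-0.0175,0],[0.11,-0.074,-0.005,0,0,-0.0175,0],[0.114,-0.068,-0.005,0,0,-0.0175,0],[0.117,-0.061,-0.005,0,0,-0.0175,0],[0.121,-0.055,-0.005,0,0,-0.0175,0],[0.123,-0.049,-0.005,0,0,-0.0175,0],[0.126,-0.041,-0.005,0,0,-0.0175,0],[0.128,-0.034,-0.005,0,0,-0.0175,0],[0.13,-0.028,-0.005,0,0,-0.0175,0],[0.131,-0.02,-0.005,0,0,-0.0175,0],[0.132,-0.013,-0.005,0,0,-0.0175,0]]]' --grip_force 30

```text
t: 1.3
tcp_pos: [0.3992, -0.2604, 0.2466]
ee_rot: [2.784, 1.453, -0.0]
force: [0.3, -0.6, 0.6]
gripper_width: -0.003
finger_force: 0.0
```

Call:
move_arm --plan '[[[0.132,-0.006,-0.005,0,0,-0.0175,0],[0.133,0.002,-0.005,0,0,-0.0175,0],[0.132,0.009,-0.005,0,0,-0.0175,0],[0.132,0.016,-0.005,0,0,-0.0175,0],[0.133,-0.043,0.01,0,0,-0.0175,0],[0.136,-0.036,0.01,0,0,-0.0175,0],[0.137,-0.028,0.01,0,0,-0.0175,0],[0.139,-0.021,0.01,0,0,-0.0175,0],[0.139,-0.013,0.01,0,0,-0.0175,0],[0.141,-0.006,0.01,0,0,-0.0175,0],[0.14,0.003,0.01,0,0,-0.0175,0],[0.14,0.01,0.01,0,0,-0.0175,0]]]'

```text
t: 2.3
tcp_pos: [0.4918, 0.1311, 0.2315]
ee_rot: [2.164, 2.277, 0.0]
force: [0.4, 0.3, -0.2]
gripper_width: 0.0
finger_force: 0.0
```

Call:
move_arm --plan '[[[0.139,0.017,0.01,0,0,-0.0175,0],[0.138,0.026,0.01,0,0,-0.0175,0],[0.136,0.032,0.01,0,0,-0.0175,0],[0.134,0.041,0.01,0,0,-0.0175,0],[0,0,0,0,0,0,0],[0,0,0,0,0,0,0]]]'

```text
t: 2.8
tcp_pos: [0.5019, 0.2715, 0.2208]
ee_rot: [-1.898, -2.501, 0.0]
force: [1.4, -1.0, -0.6]
gripper_width: 0.0
finger_force: 0.0
```

Call:
move_arm --plan '[[[0,0,0.12,0,0,0,0],[0,0,0.12,0,0,0,0],[0,0,0.12,0,0,0,0],[0,0,0.12,0,0,0,0],[0,0,0.1,0,0,0,0],[0,0,0.05,0,0,0,0],[-0.04,0,0,0,0,0,0],[-0.04,0,0,0,0,0,0],[-0.04,0,0,0,0,0,0],[-0.04,0,0,0,0,0,0],[0,0,0,0,0,0,0],[0,0,0,0,0,0,0]]]'

```text
t: 3.8
tcp_pos: [0.5145, 0.2296, 0.0647]
ee_rot: [1.906, 2.496, 0.001]
force: [-0.5, 0.9, 0.1]
gripper_width: -0.002
finger_force: 0.0
```

```bash
cat >> h.py <<'E'
def st():
    s=robot.sense(); d=np.array(s["tcp_pos"])[:2]-BOWL
    print("t %.2f TCP al %.1f la %.1f z %.1f"%(s["t"],d@U*1e3,d@V*1e3,s["tcp_pos"][2]*1e3),"F al %.2f la %.2f z %.2f"%(s["force"][:2]@U,s["force"][:2]@V,s["force"][2]))
E
python3 - <<'E'
from h import *
st();a=cap("scene");b=cap("top");show(caps={"scene":a,"top":b});save(a,"s2.png",(340,150,500,270),5)
E
```

```text
t 3.80 TCP al 163.6 la 0.7 z 64.7 F al 0.95 la -0.21 z 0.13
scene {'n': 2102, 'c': array([42.9,  4.4]), 'size': array([198.2, 101.5]), 'ang': 1.1, 'lo': array([-55.4, -45.3]), 'hi': array([136.6,  54.7]), 'z': np.float64(72.0), 'pitch': np.float64(0.1251), 'roll': np.float64(0.0007)}
top {'n': 2178, 'c': array([33. ,  0.1]), 'size': array([177.8, 110.2]), 'ang': 2.4, 'lo': array([-55.4, -53.1]), 'hi': array([119.2,  51.1]), 'z': np.float64(70.8), 'pitch': np.float64(0.1182), 'roll': np.float64(0.0017)}
```

View pics/s2.png

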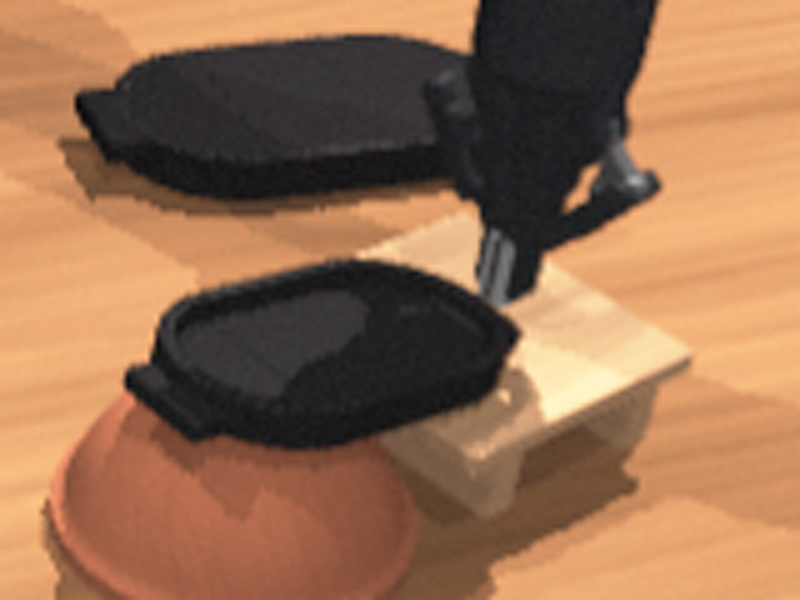

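The fingers stand right behind the tail lug (crop 495,300), centred on it. Now I push gently in steps.

Call:
move_arm --plan '[[[-0.008,0,0,0,0,0,0],[-0.008,0,0,0,0,0,0],[-0.008,0,0,0,0,0,0],[-0.008,0,0,0,0,0,0],[-0.008,0,0,0,0,0,0],[0,0,0,0,0,0,0],[0,0,0,0,0,0,0]]]'

```text
t: 4.48
tcp_pos: [0.5158, 0.2217, 0.0639]
ee_rot: [-1.903, -2.499, -0.001]
force: [-1.4, 4.4, -0.0]
gripper_width: 0.001
finger_force: 2.4
```

```bash
python3 - <<'E'
from h import *
st();show(names=["scene"])
E
```

```text
t 4.48 TCP al 155.6 la -0.1 z 63.9 F al 4.61 la -0.20 z -0.01
scene {'n': 2138, 'c': array([46.2,  5.1]), 'size': array([101.2, 214.9]), 'ang': 89.5, 'lo': array([-60.4, -45.2]), 'hi': array([150.7,  54.6]), 'z': np.float64(71.4), 'pitch': np.float64(0.1307), 'roll': np.float64(0.003)}
```

Call:
move_arm --plan '[[[-0.008,0,0,0,0,0,0],[-0.008,0,0,0,0,0,0],[-0.008,0,0,0,0,0,0],[-0.008,0,0,0,0,0,0],[0,0,0,0,0,0,0],[0,0,0,0,0,0,0]]]'

```text
t: 5.03
tcp_pos: [0.5182, 0.2134, 0.0638]
ee_rot: [-1.904, -2.499, -0.0]
force: [-2.7, 4.2, 0.1]
gripper_width: 0.0
finger_force: 2.1
```

```bash
python3 - <<'E'
from h import *
st();show(names=["scene"])
E
```

```text
t 5.03 TCP al 147.0 la -0.0 z 63.8 F al 4.80 la -1.43 z 0.14
scene {'n': 2141, 'c': array([39.7,  5. ]), 'size': array([219.8, 101.6]), 'ang': 0.3, 'lo': array([-68.9, -45.5]), 'hi': array([144.1,  55.3]), 'z': np.float64(72.0), 'pitch': np.float64(0.1389), 'roll': np.float64(-0.0025)}
```

Call:
move_arm --plan '[[[-0.008,0,0,0,0,0,0],[-0.008,0,0,0,0,0,0],[-0.008,0,0,0,0,0,0],[0,0,0,0,0,0,0],[0,0,0,0,0,0,0]]]'

```text
t: 5.5
tcp_pos: [0.5198, 0.2075, 0.0638]
ee_rot: [1.904, 2.499, -0.0]
force: [-1.0, 4.0, 0.1]
gripper_width: -0.001
finger_force: 2.1
```

```bash
python3 - <<'E'
from h import *
st();show(names=["scene"])
E
```

```text
t 5.50 TCP al 140.8 la -0.1 z 63.8 F al 4.11 la 0.09 z 0.12
scene {'n': 2121, 'c': array([26. ,  5.2]), 'size': array([100.8, 203.6]), 'ang': 89.9, 'lo': array([-75.2, -44.5]), 'hi': array([125.4,  55.4]), 'z': np.float64(73.8), 'pitch': np.float64(0.1437), 'roll': np.float64(-0.0015)}
```

Call:
move_arm --plan '[[[-0.008,0,0,0,0,0,0],[-0.008,0,0,0,0,0,0],[-0.008,0,0,0,0,0,0],[0,0,0,0,0,0,0],[0,0,0,0,0,0,0]]]'

```text
t: 5.97
tcp_pos: [0.5214, 0.2017, 0.0638]
ee_rot: [1.904, 2.499, -0.0]
force: [-1.0, 3.9, -0.5]
gripper_width: 0.001
finger_force: 2.1
```

```bash
python3 - <<'E'
from h import *
st();show(names=["scene"])
E
```

```text
t 5.97 TCP al 134.8 la -0.0 z 63.8 F al 4.06 la 0.13 z -0.50
scene {'n': 2111, 'c': array([20.4,  6. ]), 'size': array([101.1, 204. ]), 'ang': 89.9, 'lo': array([-80.9, -44. ]), 'hi': array([112.6,  55.5]), 'z': np.float64(74.6), 'pitch': np.float64(0.1536), 'roll': np.float64(-0.0018)}
```

Call:
move_arm --plan '[[[-0.008,0,0,0,0,0,0],[-0.008,0,0,0,0,0,0],[0,0,0,0,0,0,0],[0,0,0,0,0,0,0]]]'

```text
t: 6.35
tcp_pos: [0.5225, 0.1979, 0.0638]
ee_rot: [1.904, 2.499, -0.0]
force: [-1.2, 4.4, 1.5]
gripper_width: 0.001
finger_force: 2.2
```

```bash
python3 - <<'E'
from h import *
st();show(names=["scene"])
E
```

```text
t 6.35 TCP al 130.8 la -0.1 z 63.8 F al 4.59 la 0.06 z 1.50
scene {'n': 2119, 'c': array([16.9,  5.9]), 'size': array([100.9, 204.5]), 'ang': 89.8, 'lo': array([-84.9, -43.9]), 'hi': array([110.2,  55.8]), 'z': np.float64(75.2), 'pitch': np.float64(0.1569), 'roll': np.float64(0.0003)}
```

Call:
move_arm --plan '[[[-0.008,0,0,0,0,0,0],[0,0,0,0,0,0,0],[0,0,0,0,0,0,0],[0.02,0,0,0,0,0,0],[0.02,0,0,0,0,0,0],[0,0,0,0,0,0,0],[0,0,0,0,0,0,0],[0,0,0,0,0,0,0],[0,0,0,0,0,0,0]]]'

```text
t: 7.15
tcp_pos: [0.5205, 0.2051, 0.0637]
ee_rot: [1.905, 2.498, -0.001]
force: [0.4, -0.9, 0.3]
gripper_width: 0.001
finger_force: 0.0
```

```bash
python3 - <<'E'
from h import *
st();show(names=["scene","top"])
E
```

```text
t 7.15 TCP al 138.3 la -0.0 z 63.7 F al -1.00 la 0.14 z 0.28
scene {'n': 2114, 'c': array([12.8,  5.6]), 'size': array([200.8, 102.6]), 'ang': 1.5, 'lo': array([-86.5, -44. ]), 'hi': array([98.7, 56.1]), 'z': np.float64(75.8), 'pitch': np.float64(0.1616), 'roll': np.float64(-0.0024)}
top {'n': 2246, 'c': array([ 2.4, -0.2]), 'size': array([180. , 105.6]), 'ang': 0.8, 'lo': array([-86.6, -52.2]), 'hi': array([89.2, 51.4]), 'z': np.float64(75.0), 'pitch': np.float64(0.1604), 'roll': np.float64(0.0167)}
```

Call:
move_arm --plan '[[[-0.016,0,0,0,0,0,0],[-0.016,0,0,0,0,0,0],[-0.008,0,0,0,0,0,0],[-0.008,0,0,0,0,0,0],[0,0,0,0,0,0,0],[0,0,0,0,0,0,0]]]'

```text
t: 7.75
tcp_pos: [0.5234, 0.1943, 0.0638]
ee_rot: [-1.904, -2.499, -0.001]
force: [-1.5, 3.4, -0.6]
gripper_width: 0.003
finger_force: 1.8
```

```bash
python3 - <<'E'
from h import *
st();show(names=["scene"])
E
```

```text
t 7.75 TCP al 127.2 la -0.1 z 63.8 F al 3.70 la -0.57 z -0.61
scene {'n': 2122, 'c': array([12.8,  5.9]), 'size': array([102.1, 203.6]), 'ang': 89.0, 'lo': array([-88.2, -44.4]), 'hi': array([106.8,  55.8]), 'z': np.float64(75.8), 'pitch': np.float64(0.1646), 'roll': np.float64(0.0004)}
```

Call:
move_arm --plan '[[[-0.008,0,0,0,0,0,0],[0,0,0,0,0,0,0],[0,0,0,0,0,0,0]]]'

```text
t: 8.05
tcp_pos: [0.5239, 0.1925, 0.0638]
ee_rot: [-1.904, -2.499, -0.0]
force: [-1.3, 5.0, -0.9]
gripper_width: -0.0
finger_force: 2.5
```

```bash
python3 - <<'E'
from h import *
st();show(names=["scene"])
E
```

```text
t 8.05 TCP al 125.2 la -0.1 z 63.8 F al 5.16 la 0.11 z -0.86
scene {'n': 2129, 'c': array([10.8,  6.3]), 'size': array([102. , 204.5]), 'ang': 90.0, 'lo': array([-90.1, -44.3]), 'hi': array([109.5,  56.5]), 'z': np.float64(76.1), 'pitch': np.float64(0.1655), 'roll': np.float64(-0.0019)}
```

Call:
move_arm --plan '[[[-0.008,0,0,0,0,0,0],[-0.008,0,0,0,0,0,0],[0,0,0,0,0,0,0],[0,0,0,0,0,0,0]]]'

```text
t: 8.43
tcp_pos: [0.5251, 0.1883, 0.0638]
ee_rot: [1.904, 2.499, 0.0]
force: [-2.3, 4.4, 0.2]
gripper_width: 0.003
finger_force: 2.2
```

```bash
python3 - <<'E'
from h import *
st();show(names=["scene"])
E
```

```text
t 8.43 TCP al 120.9 la -0.1 z 63.8 F al 4.81 la -1.00 z 0.16
scene {'n': 2129, 'c': array([6.2, 6.3]), 'size': array([102. , 202.2]), 'ang': 88.7, 'lo': array([-94. , -43.5]), 'hi': array([101.5,  56.6]), 'z': np.float64(77.0), 'pitch': np.float64(0.1733), 'roll': np.float64(0.0042)}
```

Call:
move_arm --plan '[[[-0.008,0,0,0,0,0,0],[-0.008,0,0,0,0,0,0],[0,0,0,0,0,0,0],[0,0,0,0,0,0,0]]]'

```text
t: 8.82
tcp_pos: [0.5262, 0.1844, 0.0638]
ee_rot: [1.904, 2.499, 0.0]
force: [-0.9, 4.7, 0.4]
gripper_width: 0.0
finger_force: 2.3
```

```bash
python3 - <<'E'
from h import *
st();show(names=["scene"])
E
```

```text
t 8.82 TCP al 116.9 la -0.0 z 63.8 F al 4.80 la 0.37 z 0.41
scene {'n': 2160, 'c': array([9.9, 6.6]), 'size': array([101.3, 216.1]), 'ang': 88.5, 'lo': array([-97.9, -43.1]), 'hi': array([113. ,  56.8]), 'z': np.float64(76.3), 'pitch': np.float64(0.1849), 'roll': np.float64(0.0034)}
```

Call:
move_arm --plan '[[[-0.008,0,0,0,0,0,0],[-0.008,0,0,0,0,0,0],[0,0,0,0,0,0,0],[0,0,0,0,0,0,0]]]'

```text
t: 9.2
tcp_pos: [0.5273, 0.1806, 0.0639]
ee_rot: [1.904, 2.499, 0.0]
force: [-1.1, 4.2, 0.1]
gripper_width: -0.001
finger_force: 2.5
```

```bash
python3 - <<'E'
from h import *
st();show(names=["scene"])
E
```

```text
t 9.20 TCP al 112.9 la -0.1 z 63.9 F al 4.29 la 0.08 z 0.11
scene {'n': 2128, 'c': array([-1.8,  6.9]), 'size': array([101. , 200.6]), 'ang': 89.9, 'lo': array([-101.7,  -43.4]), 'hi': array([94., 57.]), 'z': np.float64(78.7), 'pitch': np.float64(0.1884), 'roll': np.float64(0.0065)}
```

Call:
move_arm --plan '[[[-0.008,0,0,0,0,0,0],[0,0,0,0,0,0,0],[0,0,0,0,0,0,0]]]'

```text
t: 9.5
tcp_pos: [0.5278, 0.1788, 0.0639]
ee_rot: [-1.904, -2.499, -0.0]
force: [-1.4, 5.0, 1.5]
gripper_width: -0.003
finger_force: 2.7
```

```bash
python3 - <<'E'
from h import *
st();show(names=["scene"])
E
```

```text
t 9.50 TCP al 111.1 la -0.0 z 63.9 F al 5.16 la 0.01 z 1.53
scene {'n': 2115, 'c': array([-3.2,  7.1]), 'size': array([101.1, 201.5]), 'ang': 89.3, 'lo': array([-103.6,  -43. ]), 'hi': array([88.3, 57.4]), 'z': np.float64(79.0), 'pitch': np.float64(0.1968), 'roll': np.float64(0.0078)}
```

Call:
move_arm --plan '[[[-0.008,0,0,0,0,0,0],[0,0,0,0,0,0,0],[0,0,0,0,0,0,0]]]'

```text
t: 9.8
tcp_pos: [0.5283, 0.1769, 0.0639]
ee_rot: [-1.904, -2.499, -0.001]
force: [-0.7, 5.3, 0.9]
gripper_width: 0.003
finger_force: 2.8
```

```bash
python3 - <<'E'
from h import *
st();show(names=["scene"])
E
```

```text
t 9.80 TCP al 109.1 la -0.0 z 63.9 F al 5.27 la 0.77 z 0.92
scene {'n': 2122, 'c': array([-8.5,  7.8]), 'size': array([102.1, 196.4]), 'ang': 88.5, 'lo': array([-104.9,  -43.1]), 'hi': array([78.9, 57.6]), 'z': np.float64(80.1), 'pitch': np.float64(0.1995), 'roll': np.float64(0.001)}
```

Call:
move_arm --plan '[[[-0.008,0,0,0,0,0,0],[0,0,0,0,0,0,0],[0,0,0,0,0,0,0]]]'

```text
t: 10.1
tcp_pos: [0.5288, 0.1751, 0.0639]
ee_rot: [-1.904, -2.499, -0.001]
force: [-1.4, 5.5, 0.3]
gripper_width: -0.002
finger_force: 2.9
```

```bash
python3 - <<'E'
from h import *
st();show(names=["scene"])
E
```

```text
t 10.10 TCP al 107.2 la -0.0 z 63.9 F al 5.64 la 0.07 z 0.34
scene {'n': 2118, 'c': array([-7.3,  7.2]), 'size': array([200.4, 102.4]), 'ang': 0.3, 'lo': array([-107.1,  -43.1]), 'hi': array([87.5, 57.7]), 'z': np.float64(80.1), 'pitch': np.float64(0.2025), 'roll': np.float64(0.0103)}
```

Call:
move_arm --plan '[[[-0.008,0,0,0,0,0,0],[0,0,0,0,0,0,0],[0,0,0,0,0,0,0]]]'

```text
t: 10.4
tcp_pos: [0.5293, 0.1733, 0.0639]
ee_rot: [-1.904, -2.499, -0.001]
force: [-3.3, 6.1, 1.7]
gripper_width: 0.003
finger_force: 3.0
```

```bash
python3 - <<'E'
from h import *
st();a=cap("scene");show(caps={"scene":a},names=["scene"]);save(a,"s3.png",(340,170,500,290),5)
E
```

```text
t 10.40 TCP al 105.3 la -0.0 z 63.9 F al 6.76 la -1.51 z 1.65
scene {'n': 2116, 'c': array([-9.1,  7.2]), 'size': array([102.3, 201.1]), 'ang': 87.9, 'lo': array([-109. ,  -43.2]), 'hi': array([74.9, 58. ]), 'z': np.float64(80.6), 'pitch': np.float64(0.2081), 'roll': np.float64(0.0125)}
```

View pics/s3.png

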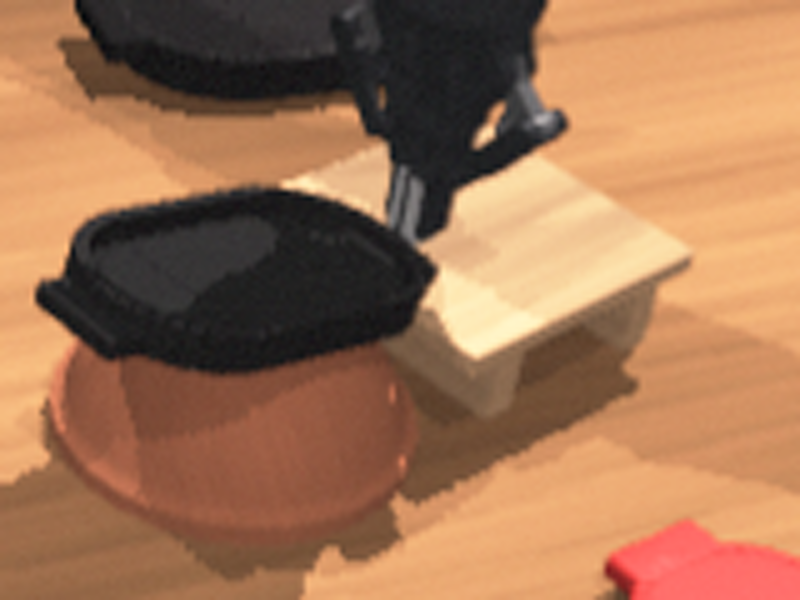

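The tail lug is still on the step (crop 425,290), with the platter middle about 9 mm past the bowl axis, so the balance point is well toward the tail. I go on in small steps.

Call:
move_arm --plan '[[[-0.008,0,0,0,0,0,0],[0,0,0,0,0,0,0],[0,0,0,0,0,0,0],[0.02,0,0,0,0,0,0],[0,0,0,0,0,0,0],[0,0,0,0,0,0,0],[0,0,0,0,0,0,0],[0,0,0,0,0,0,0]]]'

```text
t: 11.12
tcp_pos: [0.5288, 0.175, 0.0637]
ee_rot: [1.905, 2.498, -0.001]
force: [0.3, -0.1, 0.2]
gripper_width: -0.001
finger_force: 0.0
```

```bash
python3 - <<'E'
from h import *
st();show(names=["scene"])
E
```

```text
t 11.12 TCP al 107.1 la -0.1 z 63.7 F al -0.18 la 0.28 z 0.21
scene {'n': 2548, 'c': array([-2.3,  7. ]), 'size': array([101.2, 223.7]), 'ang': 89.4, 'lo': array([-113. ,  -42.5]), 'hi': array([109. ,  57.3]), 'z': np.float64(76.7), 'pitch': np.float64(0.0689), 'roll': np.float64(0.0506)}
```

Call:
move_arm --plan '[[[-0.02,0,0,0,0,0,0],[-0.008,0,0,0,0,0,0],[0,0,0,0,0,0,0],[0,0,0,0,0,0,0],[0.02,0,0,0,0,0,0],[0,0,0,0,0,0,0],[0,0,0,0,0,0,0],[0,0,0,0,0,0,0],[0,0,0,0,0,0,0]]]'

```text
t: 11.92
tcp_pos: [0.5292, 0.1733, 0.0637]
ee_rot: [1.905, 2.498, -0.001]
force: [-0.1, -0.7, 0.1]
gripper_width: 0.002
finger_force: 0.0
```

```bash
python3 - <<'E'
from h import *
st();show(names=["scene"])
E
```

```text
t 11.92 TCP al 105.4 la -0.1 z 63.7 F al -0.64 la -0.33 z 0.07
scene {'n': 2602, 'c': array([-2.8,  8.5]), 'size': array([101.3, 226.6]), 'ang': 87.6, 'lo': array([-115.6,  -41.1]), 'hi': array([106.5,  58.3]), 'z': np.float64(76.3), 'pitch': np.float64(0.0332), 'roll': np.float64(0.0623)}
```

It has lifted off and balances by itself: pitch 0.033, roll 0.062 (lateral offset about 4 mm). I retract, go to the +v side and look again once it has settled.

Call:
move_arm --plan '[[[0.03,0,0,0,0,0,0],[0.07,0,0,0,0,0,0],[0,0,-0.12,0,0,0,0],[0,0,-0.12,0,0,0,0],[0,0,-0.12,0,0,0,0],[0,0,-0.12,0,0,0,0],[0,0,0,0,0,0,0],[0,0.12,0,0,0,0,0],[0,0.12,0,0,0,0,0],[0,0.12,0,0,0,0,0],[0,0.04,0,0,0,0,0],[0,0,0,0,0,0,0]]]'

```text
t: 12.97
tcp_pos: [0.6202, 0.2253, 0.1826]
ee_rot: [-1.904, -2.497, -0.0]
force: [-1.0, 0.3, 0.5]
gripper_width: -0.001
finger_force: 0.0
```

```bash
python3 - <<'E'
from h import *
st();a=cap("scene");b=cap("top");show(caps={"scene":a,"top":b});save(a,"s4.png",(330,150,490,270),5)
show(names=["scene"])
E
```

```text
t 12.97 TCP al 131.1 la 101.4 z 182.6 F al 0.59 la -0.87 z 0.47
scene {'n': 1384, 'c': array([-16.3,   9.9]), 'size': array([100.4, 199.5]), 'ang': 88.4, 'lo': array([-116.1,  -40.4]), 'hi': array([80.7, 59.7]), 'z': np.float64(78.8), 'pitch': np.float64(0.0453), 'roll': np.float64(-0.0097)}
top {'n': 1822, 'c': array([-39.3,   4.1]), 'size': array([106.9, 152. ]), 'ang': 88.3, 'lo': array([-115. ,  -48.9]), 'hi': array([34.9, 56.2]), 'z': np.float64(76.4), 'pitch': np.float64(0.054), 'roll': np.float64(0.0605)}
scene {'n': 1536, 'c': array([-16.7,   8.9]), 'size': array([100.7, 200. ]), 'ang': 88.0, 'lo': array([-115.5,  -41.7]), 'hi': array([79.7, 58.9]), 'z': np.float64(76.9), 'pitch': np.float64(0.0476), 'roll': np.float64(0.0763)}
```

View pics/s4.png

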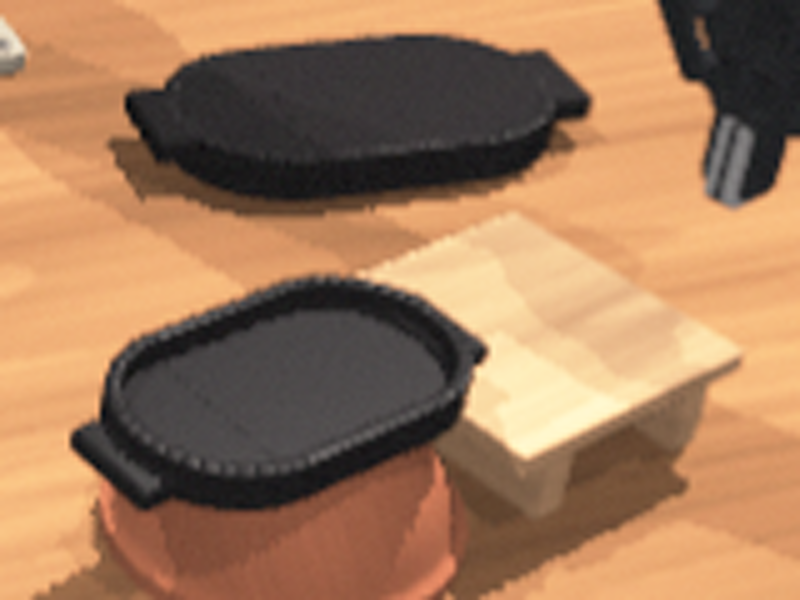

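The platter is balancing free of the step (tail lug at crop 475,345 is clear above the board), with the tail and the near side slightly low. I'll improve the segmentation for lit clay, then nudge sideways.

```bash
sed -i 's/m=(c\["pixels"\].max(-1)<75)&/m=(c["pixels"].max(-1)<110)\&(np.ptp(c["pixels"].astype(int),axis=-1)<28)\&/' h.py
python3 - <<'E'
from h import *
show();show(names=["scene"])
E
```

```text
scene {'n': 2602, 'c': array([-16.1,   8.5]), 'size': array([101.6, 199. ]), 'ang': 87.6, 'lo': array([-115.2,  -42.2]), 'hi': array([81.2, 58.7]), 'z': np.float64(76.8), 'pitch': np.float64(0.0354), 'roll': np.float64(0.0645)}
top {'n': 1808, 'c': array([-39.,   4.]), 'size': array([106.3, 152.5]), 'ang': 88.0, 'lo': array([-114.5,  -48.7]), 'hi': array([36.6, 55.1]), 'z': np.float64(75.2), 'pitch': np.float64(0.0342), 'roll': np.float64(0.056)}
scene {'n': 2654, 'c': array([-16. ,   7.8]), 'size': array([102.2, 200.4]), 'ang': 88.5, 'lo': array([-115.2,  -42.1]), 'hi': array([81.8, 58.5]), 'z': np.float64(76.4), 'pitch': np.float64(0.0069), 'roll': np.float64(0.0702)}
```

Call:
move_arm --plan '[[[-0.128,0,0,0,0,0,0],[-0.128,0,0,0,0,0,0],[-0.128,0,0,0,0,0,0],[-0.128,0,0,0,0,0,0],[0,0,0.12,0,0,0,0],[0,0,0.12,0,0,0,0],[0,0,0.12,0,0,0,0],[0,0,0.07,0,0,0,0],[0,0,0,0,0,0,0],[0,0,0,0,0,0,0],[0,0,0,0,0,0,0]]]'

```text
t: 14.18
tcp_pos: [0.6536, 0.1012, 0.0783]
ee_rot: [1.903, 2.497, 0.003]
force: [0.9, -0.1, 0.6]
gripper_width: 0.002
finger_force: 0.0
```

```bash
python3 - <<'E'
from h import *
st();show();show(names=["top"])
E
```

```text
t 14.18 TCP al 2.7 la 100.4 z 78.3 F al -0.35 la 0.86 z 0.60
scene {'n': 2341, 'c': array([-25.8,   8.4]), 'size': array([101.9, 181.7]), 'ang': 89.4, 'lo': array([-115.7,  -42.2]), 'hi': array([62.2, 58.8]), 'z': np.float64(76.8), 'pitch': np.float64(0.0197), 'roll': np.float64(0.0626)}
top {'n': 657, 'c': array([58.4, -6.5]), 'size': array([103.9,  62. ]), 'ang': 76.9, 'lo': array([ 18.4, -49.7]), 'hi': array([88. , 46.9]), 'z': np.float64(74.9), 'pitch': np.float64(-0.0518), 'roll': np.float64(0.0703)}
top {'n': 661, 'c': array([58.1, -7.4]), 'size': array([102. ,  62.4]), 'ang': 76.7, 'lo': array([ 18.5, -50.1]), 'hi': array([88. , 46.6]), 'z': np.float64(75.2), 'pitch': np.float64(-0.0555), 'roll': np.float64(0.0918)}
```

Call:
move_arm --plan '[[[0,-0.04,0,0,0,0,0],[0,-0.04,0,0,0,0,0],[0,-0.012,0,0,0,0,0],[0,0,0,0,0,0,0],[0,0,0,0,0,0,0]]]'

```text
t: 14.75
tcp_pos: [0.6313, 0.0948, 0.077]
ee_rot: [1.904, 2.498, 0.001]
force: [0.7, -0.3, -0.4]
gripper_width: 0.002
finger_force: 0.0
```

```bash
python3 - <<'E'
from h import *
st();a=cap("scene");show(caps={"scene":a},names=["scene"]);save(a,"s5.png",(330,150,490,270),5)
E
```

```text
t 14.75 TCP al 2.4 la 77.3 z 77.0 F al -0.50 la 0.59 z -0.42
scene {'n': 2140, 'c': array([-38. ,   1.1]), 'size': array([156.1, 122.7]), 'ang': 16.3, 'lo': array([-115.5,  -41.8]), 'hi': array([51. , 70.7]), 'z': np.float64(77.5), 'pitch': np.float64(0.0187), 'roll': np.float64(0.0653)}
```

View pics/s5.png

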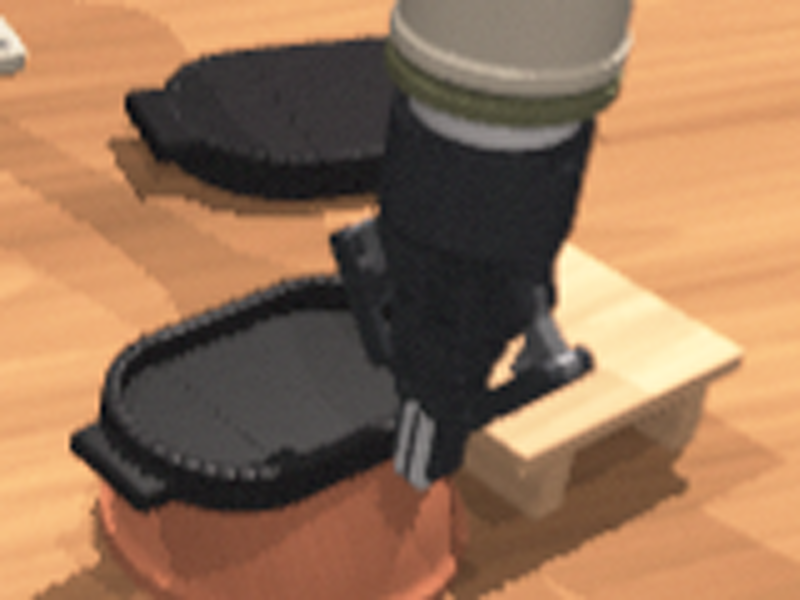

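The finger stands beside the near rim, tip at crop (415,480); its link clears the rim. I close in by small steps.

Call:
move_arm --plan '[[[0,-0.012,0,0,0,0,0],[0,-0.008,0,0,0,0,0],[0,0,0,0,0,0,0],[0,0,0,0,0,0,0]]]'

```text
t: 15.13
tcp_pos: [0.6267, 0.0937, 0.0769]
ee_rot: [1.904, 2.498, 0.002]
force: [4.3, 0.6, 1.5]
gripper_width: -0.002
finger_force: 2.3
```

```bash
python3 - <<'E'
from h import *
st();show(names=["scene"])
E
```

```text
t 15.13 TCP al 2.6 la 72.5 z 76.9 F al -0.56 la 4.31 z 1.47
scene {'n': 2101, 'c': array([-38.5,  -1.2]), 'size': array([155. , 125.8]), 'ang': 16.7, 'lo': array([-115.9,  -43.2]), 'hi': array([49. , 70.6]), 'z': np.float64(77.5), 'pitch': np.float64(0.019), 'roll': np.float64(0.0559)}
```

Call:
move_arm --plan '[[[0,-0.008,0,0,0,0,0],[0,0,0,0,0,0,0],[0,0,0,0,0,0,0]]]'

```text
t: 15.43
tcp_pos: [0.6247, 0.0931, 0.0768]
ee_rot: [1.904, 2.498, 0.002]
force: [4.9, 1.6, 2.7]
gripper_width: 0.0
finger_force: 2.6
```

```bash
python3 - <<'E'
from h import *
st();show(names=["scene"])
E
```

```text
t 15.43 TCP al 2.6 la 70.4 z 76.8 F al 0.22 la 5.10 z 2.67
scene {'n': 2094, 'c': array([-37.9,  -2. ]), 'size': array([155.2, 123.1]), 'ang': 15.6, 'lo': array([-115.1,  -45.2]), 'hi': array([49.1, 68.4]), 'z': np.float64(77.7), 'pitch': np.float64(0.0219), 'roll': np.float64(0.0637)}
```

Call:
move_arm --plan '[[[0,-0.006,0,0,0,0,0],[0,0,0,0,0,0,0],[0,0,0,0,0,0,0],[0,0.01,0,0,0,0,0],[0,0.03,0,0,0,0,0],[0,0.08,0,0,0,0,0],[0,0,0,0,0,0,0],[0,0,0,0,0,0,0],[0,0,0,0,0,0,0],[0,0,0,0,0,0,0]]]'

```text
t: 16.32
tcp_pos: [0.6508, 0.1004, 0.0759]
ee_rot: [-1.904, -2.498, 0.002]
force: [-0.6, 0.2, -0.1]
gripper_width: -0.006
finger_force: 0.0
```

```bash
python3 - <<'E'
from h import *
st()
for i in range(6): show(names=["scene"])
E
```

```text
t 16.32 TCP al 2.7 la 97.5 z 75.9 F al 0.34 la -0.56 z -0.06
scene {'n': 2205, 'c': array([-25.6,   2.9]), 'size': array([103.1, 181. ]), 'ang': 88.8, 'lo': array([-115.3,  -47.1]), 'hi': array([61.8, 54.1]), 'z': np.float64(77.2), 'pitch': np.float64(0.0193), 'roll': np.float64(0.004)}
scene {'n': 2214, 'c': array([-25.4,   3.3]), 'size': array([103.4, 180.6]), 'ang': 88.0, 'lo': array([-115. ,  -46.5]), 'hi': array([62.8, 54.2]), 'z': np.float64(77.2), 'pitch': np.float64(0.0212), 'roll': np.float64(0.0002)}
scene {'n': 2218, 'c': array([-25.5,   3.8]), 'size': array([101.5, 181.1]), 'ang': 89.6, 'lo': array([-115.3,  -46.4]), 'hi': array([62.9, 54.1]), 'z': np.float64(77.2), 'pitch': np.float64(0.0206), 'roll': np.float64(0.0008)}
scene {'n': 2218, 'c': array([-25.2,   3.7]), 'size': array([102.6, 181.2]), 'ang': 88.5, 'lo': array([-115.5,  -46.7]), 'hi': array([63.4, 54.5]), 'z': np.float64(77.2), 'pitch': np.float64(0.0205), 'roll': np.float64(0.0035)}
scene {'n': 2221, 'c': array([-25.1,   3.8]), 'size': array([101.8, 182. ]), 'ang': 88.2, 'lo': array([-114.9,  -46.7]), 'hi': array([62.8, 54. ]), 'z': np.float64(77.2), 'pitch': np.float64(0.0192), 'roll': np.float64(0.0032)}
scene {'n': 2223, 'c': array([-24.1,   4.1]), 'size': array([101.7, 184. ]), 'ang': 88.4, 'lo': array([-115.4,  -46.1]), 'hi': array([62.6, 54.1]), 'z': np.float64(77.2), 'pitch': np.float64(0.0207), 'roll': np.float64(-0.0015)}
```

Call:
move_arm --plan '[[[0,0.1,0,0,0,0,0],[0,0,-0.1,0,0,0,0],[0,0,-0.12,0,0,0,0],[0,0,-0.12,0,0,0,0],[0,0,-0.12,0,0,0,0],[0,0.1,0,0,0,0,0],[0,0,0,0,0,0,0],[0,0,0,0,0,0,0],[0,0,0,0,0,0,0],[0,0,0,0,0,0,0],[0,0,0,0,0,0,0],[0,0,0,0,0,0,0]]]'

```text
t: 17.62
tcp_pos: [0.6993, 0.1135, 0.1912]
ee_rot: [1.904, 2.499, -0.001]
force: [0.4, -0.4, 0.0]
gripper_width: 0.001
finger_force: 0.0
```

Call:
move_arm --plan '[[[0,0,0,0,0,0,0],[0,0,0,0,0,0,0],[0,0,0,0,0,0,0],[0,0,0,0,0,0,0],[0,0,0,0,0,0,0],[0,0,0,0,0,0,0],[0,0,0,0,0,0,0],[0,0,0,0,0,0,0],[0,0,0,0,0,0,0],[0,0,0,0,0,0,0],[0,0,0,0,0,0,0],[0,0,0,0,0,0,0]]]'

```text
t: 18.62
tcp_pos: [0.6996, 0.1138, 0.1913]
ee_rot: [1.904, 2.499, 0.0]
force: [-0.7, 0.2, 0.0]
gripper_width: 0.005
finger_force: 0.0
```

```bash
python3 - <<'E'
from h import *
st()
a=cap("scene");show(caps={"scene":a},names=["scene"]);save(a,"s6.png")
for i in range(3): show(names=["scene"])
E
```

```text
t 18.62 TCP al 2.5 la 148.2 z 191.3 F al 0.36 la -0.61 z 0.02
scene {'n': 2518, 'c': array([-14.9,   3.7]), 'size': array([102.2, 202. ]), 'ang': 89.2, 'lo': array([-114.9,  -46.9]), 'hi': array([82.6, 54.4]), 'z': np.float64(76.9), 'pitch': np.float64(0.0208), 'roll': np.float64(-0.0034)}
scene {'n': 2521, 'c': array([-15.1,   4. ]), 'size': array([102.2, 201.7]), 'ang': 89.2, 'lo': array([-114.8,  -46.4]), 'hi': array([82.6, 54.4]), 'z': np.float64(76.9), 'pitch': np.float64(0.0212), 'roll': np.float64(0.0016)}
scene {'n': 2518, 'c': array([-15.3,   3.3]), 'size': array([102., 201.]), 'ang': 88.2, 'lo': array([-114.9,  -46.7]), 'hi': array([81.6, 54.3]), 'z': np.float64(76.9), 'pitch': np.float64(0.0219), 'roll': np.float64(0.0009)}
scene {'n': 2518, 'c': array([-15.2,   3.7]), 'size': array([101.8, 201.2]), 'ang': 88.6, 'lo': array([-114.9,  -46.5]), 'hi': array([83.2, 54.2]), 'z': np.float64(77.0), 'pitch': np.float64(0.0193), 'roll': np.float64(0.0004)}
```

View pics/s6.png

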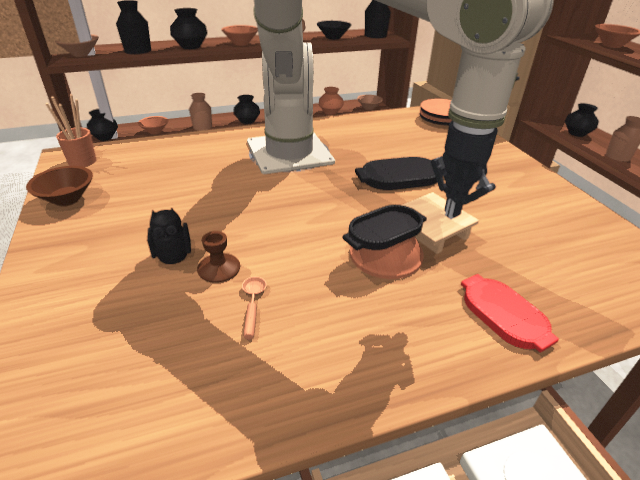

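The platter sits level and still on the bowl at (387,232), the gripper is clear in the air, and the owl, candleholder and spoon have not moved.

```bash
python3 -c "
from workcell import robot
print(robot.finish_job())"
```

```text
the job is handed in; nothing more can be done
None
```

I handed the job in at about 18.8 s on the robot's clock: by the last camera readings the platter balances at rest on the bowl alone, tilted about 0.02 rad with its middle about 15 mm from the bowl's axis, and the owl, candleholder and spoon look unmoved; the hand-in call gave no verdict.

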